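# Close the casting frame with its end board

## Task

Close the open end of the plywood casting frame for the next pour: take the wide board out of the board rack and slide it upright down into the pair of grooves at the frame's open end until it stands fully home on the frame's floor, then let go of it. Lower it in, do not let it drop, and leave the narrow board standing in its rack slot.

Things in the scene. Friction and masses are not known exactly. Their poses are not given: they have to be found in the camera images.
- wide_board: Plain plywood board, 12 mm thick, 120 mm wide, 110 mm tall, 0.1 kg, upright in either of the two slots of a fixed plywood rack (foot 160x140 mm). Origin: centre of its underside, 10 mm above the bench. x across the thickness, y along the width, z up (top edge z = 110 mm); front and back alike. Slot rails hide its lowest 32 mm; above that it is free to pinch across the thickness.
- narrow_board: Plain plywood board, 12 mm thick, 80 mm wide, 110 mm tall, upright in the rack's other slot, parallel to the wide board and 110 mm in front of or behind it. Origin: centre of its underside; axes as for the wide board. Too narrow for the frame; it stays there.
- casting_frame: Fixed open plywood box, 180x190 mm, floor 12 mm thick, no lid and no front (open end at its -x). Origin: centre of its underside. Side walls (y = +-65 to +-80 mm), back wall and groove cleats end 78 mm above the bench; metal lips at the grooves reach 98 mm and lean outward. A 20 mm high plaster block lies on its floor near x = 25 mm.
- groove_seat (a point): Where the centre of the wide board's underside must rest: on the frame's floor, 12 mm above the bench, midway between the two grooves. x across the board's thickness and into the frame, y from groove to groove, z up. Grooves are vertical, 18 mm wide in x, 130 mm apart bottom to bottom in y; the lips widen the mouth to about 42 mm in x and 155 mm in y, 86 mm above the point.
There are look-alikes about, which are no part of the job. What is shaped like the wide_board but turquoise is not meant.

How it is judged:
By the outcome, as a careful person would: the job done as asked, in the order asked, and still so for the second after the job is handed in, with the robot touching nothing.
It also fails if it takes over 45 s, if anything falls off the work surface, if the arm or the gripper's body presses on something with over 40 N, if the wrist force passes 120 N, or if a joint passes its speed limit or range.

## Robot

A 6-joint arm with a two-finger parallel gripper is mounted at the origin on a cart in front of the work surface, level with it; the furniture and walls round the work are solid. World frame = base frame: x ahead of the robot, y to its left, z up, the work surface at z = 0. Lengths are in m, angles in degrees, forces in N, time in s.
With the tool pointing down it reaches from about 0.35 to 0.875 m from the base axis. Payload 4.2 kg.
Tool frame: the origin (TCP) lies midway between the tips of the shut fingers; the grasp point (between the pads) lies r.grasp_offset behind it (r.grasp_offset is the distance from the TCP to the grasp point, in m); z points along the fingers, y is the direction in which the jaws open and shut (so a half turn about z gives the same grasp; the last joint's range is limited). The gripper opens to 87 mm and grips with 3 to 60 N. Pads are 19 mm wide; open, the fingers measure 117 mm over their backs; the gripper's body (75 mm by 190 mm) begins 51 mm behind the grasp point.
Start: joints at [87.525, 22.042, 0.453, 0, -68.411, -14.817], TCP at [0.186, 0.597, 0.223] pointing down, gripper open.
Joint ranges: [-179.83, 179.83], [-69.29, 118.12], [-61.27, 80.66], [-181.25, 117.63], [-171.15, -9.14], [-177.46, 177.46]. Speed limits (degrees/s): [159.86, 159.86, 180, 180, 180, 180].

## Interface

Orientations are given as a 3x3 rotation matrix whose columns are the frame's x, y, z axes.
In Python, from station import sense, optics, r gives the robot as it stands. The module is installed in compiled form; this text tells all that it offers.
- The arm moves only by the tool servo_tool, never from a script. Its argument "deltas" is a list of rows, each an object with "slide": the shift along the tool's x, y, z in units of 25 mm (1.0 is 25 mm), a list of three; "spin": the turn about the tool's z in units of 8 degrees (1.0 is 8 degrees). A call has 1 to 10 rows; each row shifts and turns the pose as measured when the row begins, along the tool's axes as they then stand; what a row does not reach is not made up. A row lasts 1/10 s, in which the tool goes at most 50 mm and 8.59 degrees, less where a joint would pass 70% of its speed; a pose out of reach is approached as far as the arm can. A call is refused whole if a number of a shift passes 1 or a number of a turn 1, either way. A call with a gripper value outside its range is refused whole. "gripper" is the closure in counts, from 0 (fully open) to 255 (shut), set as the call begins (left out, the last holds). The fingers move at their own pace and stop on an object; the grip force is fixed at half the most. Time passes only in rows, so rows that do not move let the fingers close. It gives the time, the measured TCP pose, the force and the opening at its end, in the units of the state.
- sense(): the state, without advancing time (a new reading comes with each control period).
- optics.capture(name): name is "side" or "top"; returns a dict with "frame" (384x512x3 uint8, red, green, blue), "camera_matrix" (3x3 intrinsics, pixels), "eye" and "rotation" of the camera in the world. Camera axes: x right, y down, z forward; pixel columns grow to the right and rows downward; lengths in m; the calibration is good to about 2 mm. A picture is of the moment at which its call begins. There is no depth.
- r.finish_job(): hands the job in, once; it reports no verdict.
The state is a dict: "time_s": time; "joints": joint angles; "joint_velocities": joint speeds; "effort": joint torques, N m; "tcp_pos": TCP position; "ee_rot": TCP orientation; "wrist_force": force on the tool from outside, world axes, zero at the start; "moment": the same for the moment, N m; "gripper_width": opening from 0.0 (shut) to 1.0 (fully open).
Only numpy, scipy, OpenCV 4.12 (cv2) and the standard library are available. Lean on these libraries where they do the work, as an engineer would, in place of code of your own. Each camera call takes 0.05 s, during which the arm holds its last target.

## Working session

There is one attempt and no reset: what is moved stays moved. The work goes in short steps, Python scripts to look and compute and a tool call to move; the robot and the scene stay as the last step left them, time stands still between calls to the robot, and variables do not carry over. Pictures are saved under pics/ and viewed, and the job is handed in when it is done.

Besides the shell and the picture viewer there is one more tool, called after "Call:" as name(argument=value, ...) on one line, values as JSON. servo_tool: Moves the arm, as the interface text tells. Its arguments: {"type":"object","properties":{"deltas":{"type":"array"},"gripper":{"type":"number"}},"required":["deltas"]}

```bash
mkdir -p pics; python3 - <<'E'
from station import sense, optics, r
import cv2,pickle
s=sense();print(s['time_s'],s['tcp_pos'],s['ee_rot'],s['gripper_width'],r.grasp_offset)
d={}
for n in('side','top'):
    c=optics.capture(n);d[n]=c
    cv2.imwrite(f'pics/{n}0.png',cv2.resize(c['frame'][:,:,::-1],(800,600),interpolation=cv2.INTER_CUBIC))
    print(n,c['camera_matrix'],c['eye'],c['rotation'])
pickle.dump(d,open('c0.pkl','wb'))
E
```

```text
0.0 [0.18557184 0.59618057 0.2214748 ] [[ 9.54741926e-01 -2.97434869e-01 -5.94236642e-04]
 [-2.97435458e-01 -9.54739664e-01 -2.07903716e-03]
 [ 5.10368549e-05  2.16169099e-03 -9.99997662e-01]] 1.0000989453881652 0.0187
side [[462.50200053   0.         249.8464774 ]
 [  0.         462.50200053 192.46474298]
 [  0.           0.           1.        ]] [ 0.13904765 -0.67606541  0.703899  ] [[ 0.90073667 -0.27562467  0.3357149 ]
 [-0.43393444 -0.60541846  0.66721015]
 [ 0.01934842 -0.74665891 -0.66492565]]
top [[421.44480786   0.         256.36359172]
 [  0.         421.44480786 194.41215321]
 [  0.           0.           1.        ]] [ 0.25080566 -0.01961927  1.00771186] [[ 0.13580315 -0.96542016  0.22253407]
 [-0.99072569 -0.131315    0.03491387]
 [-0.00448449 -0.22521164 -0.97429955]]
```

View pics/side0.png

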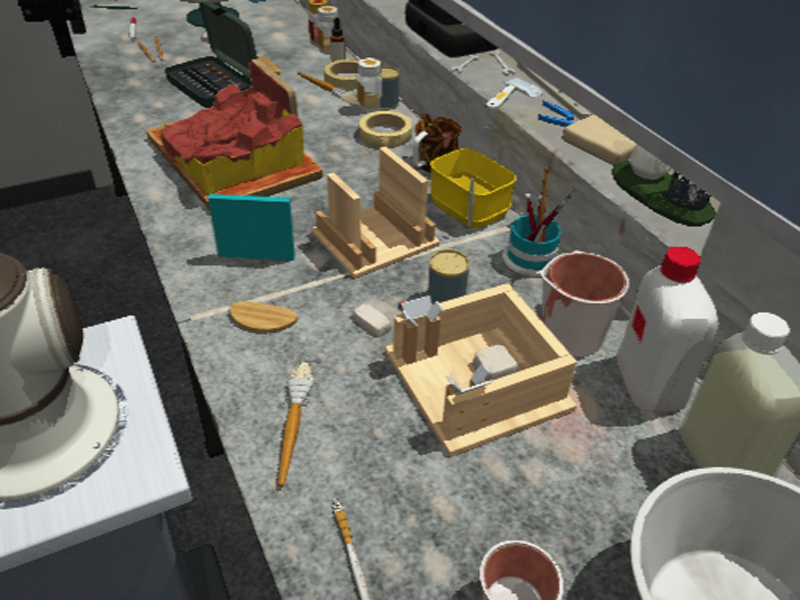

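View pics/top0.png

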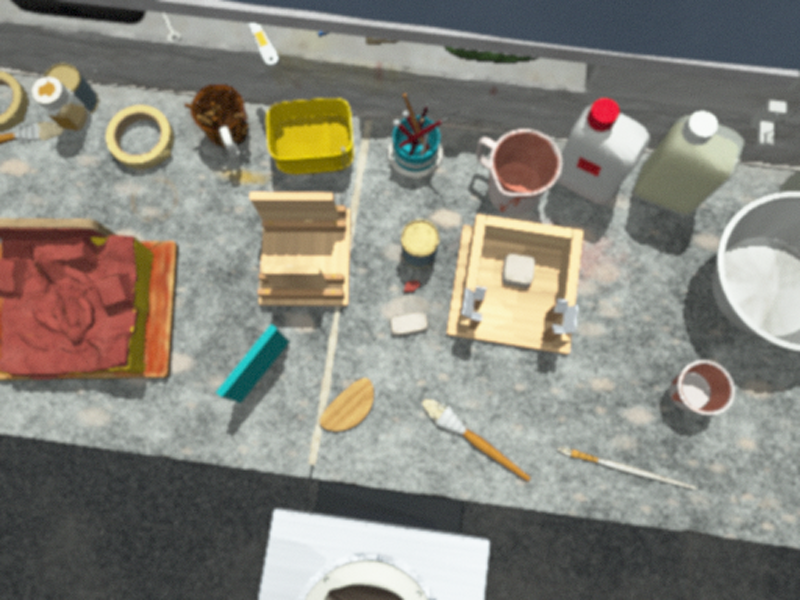

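The wide board is in the far rack slot, at about (295,210) in the 800x600 top view. The narrow board is in front of it at about (300,262), and the turquoise decoy lies apart. The frame is at about (518,285), with its lips at (472,305) and (565,318) and its open end towards the robot. Next I'll enlarge these areas.

```bash
cat > h.py <<'E'
import pickle,numpy as np,cv2
def crop(c,x0,y0,w,h,k,fn):
    im=c['frame'][y0:y0+h,x0:x0+w,::-1]
    im=cv2.resize(im,None,fx=k,fy=k,interpolation=cv2.INTER_CUBIC)
    for i in range(0,w,20):
        cv2.putText(im,str(x0+i),(i*k,10),0,.35,(0,0,255),1);cv2.line(im,(i*k,12),(i*k,18),(0,0,255),1)
    for i in range(0,h,20):
        cv2.putText(im,str(y0+i),(0,i*k+4),0,.35,(0,0,255),1)
    cv2.imwrite(fn,im)
def ray(c,u,v):
    K=c['camera_matrix'];d=c['rotation']@np.linalg.solve(K,[u,v,1.]);return c['eye'],d
def atz(c,u,v,z):
    e,d=ray(c,u,v);return e+d*(z-e[2])/d[2]
def proj(c,P):
    q=(np.atleast_2d(P)-c['eye'])@c['rotation'];q=q@c['camera_matrix'].T;return q[:,:2]/q[:,2:]
def boxpts(x0,x1,y0,y1,z0,z1):
    return np.array([[x,y,z] for x in(x0,x1) for y in(y0,y1) for z in(z0,z1)])
E
python3 - <<'E'
from h import *
d=pickle.load(open('c0.pkl','rb'))
crop(d['top'],155,115,80,85,7,'pics/tr.png')
crop(d['top'],280,130,100,100,6,'pics/tf.png')
crop(d['side'],190,85,100,95,6,'pics/sr.png')
crop(d['side'],240,175,135,120,5,'pics/sf.png')
E
```

```text
(no output)
```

View pics/tr.png

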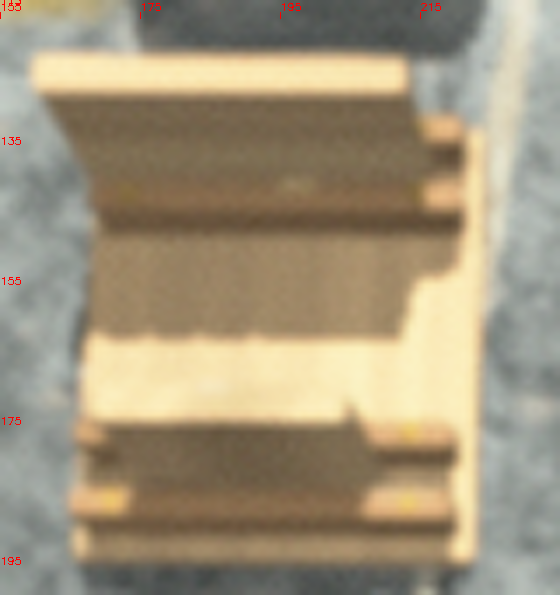

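View pics/tf.png

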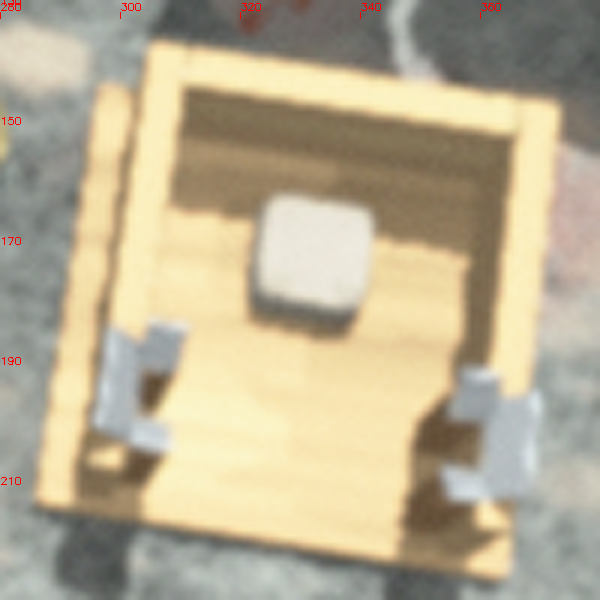

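View pics/sr.png

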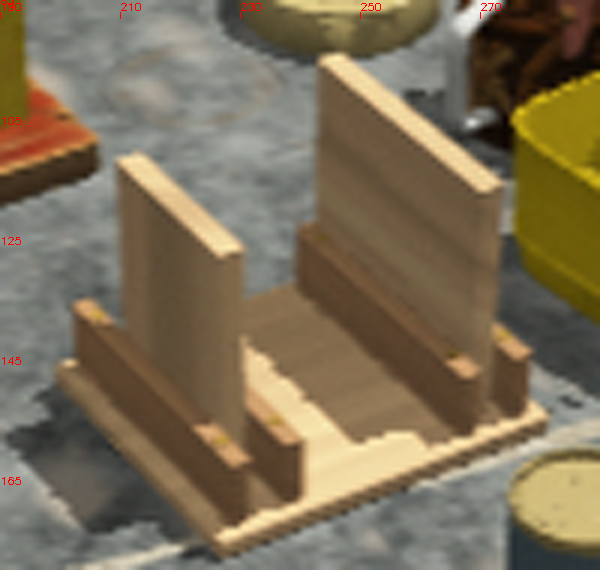

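View pics/sf.png

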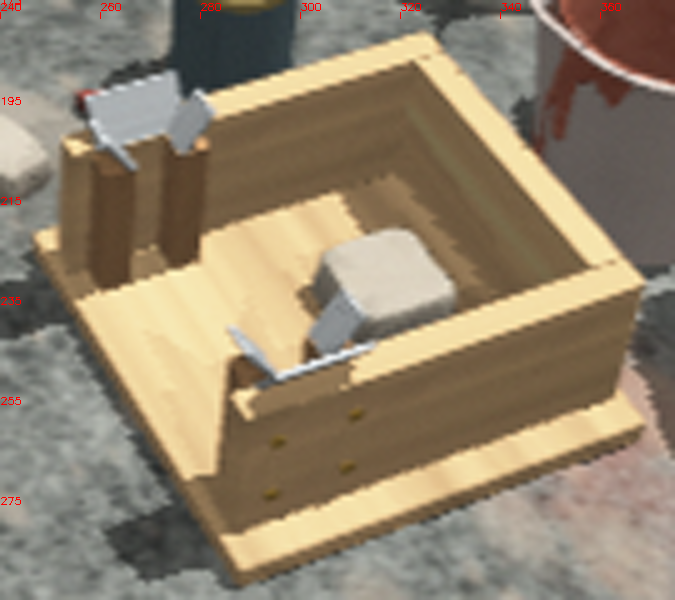

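```bash
python3 - <<'E'
from h import *
from scipy.optimize import least_squares
d=pickle.load(open('c0.pkl','rb'));T,S=d['top'],d['side']
T_=lambda x,y,ox,oy,k:(ox+x/k-.5+.5/k, oy+y/k-.5+.5/k)
tr=lambda x,y:T_(x,y,155,115,7);tf=lambda x,y:T_(x,y,280,130,6);sr=lambda x,y:T_(x,y,190,85,6);sf=lambda x,y:T_(x,y,240,175,5)
def fit(name,obs,z0free=False):
    def res(p):
        c,s=np.cos(p[2]),np.sin(p[2]);o=[]
        for cam,uv,m in obs:
            P=np.array([p[0]+c*m[0]-s*m[1],p[1]+s*m[0]+c*m[1],m[2]]);o+=list(proj(cam,P)[0]-uv)
        return np.array(o)
    q=least_squares(res,[.55,.0,0],loss='soft_l1');print(name,q.x[:2].round(4),np.degrees(q.x[2]).round(2));print(res(q.x).reshape(-1,2).round(1).tolist());return q.x
h=.006
for w,cams in(('both',3),('top',1),('side',2)):
  o=[(T,tr(32,52),(h,.06,.12)),(T,tr(37,95),(-h,.06,.12)),(T,tr(407,52),(h,-.06,.12)),(T,tr(408,95),(-h,-.06,.12))]*(cams&1)+[(S,sr(320,60),(-h,.06,.12)),(S,sr(343,53),(h,.06,.12)),(S,sr(482,190),(-h,-.06,.12)),(S,sr(500,183),(h,-.06,.12))]*(cams>>1)
  fit('board '+w,o)
for w,cams in(('both',3),('top',1),('side',2)):
  o=[(T,tf(36,503),(-.09,.095,.012)),(T,tf(505,575),(-.09,-.095,.012)),(T,tf(97,85),(.09,.095,.012))]*(cams&1)+[(S,sf(33,238),(-.09,.095,.012)),(S,sf(240,572),(-.09,-.095,.012)),(S,sf(645,430),(.09,-.095,.012))]*(cams>>1)
  f=fit('frame '+w,o)
  if cams==3:F=f
c,s=np.cos(F[2]),np.sin(F[2]);R=np.array([[c,-s],[s,c]])
def loc(cam,uv,z): return (R.T@(atz(cam,*uv,z)[:2]-F[:2])).round(4)
for n,cam,uv,z in [('wall BL',T,tf(149,40),.078),('wall BR',T,tf(561,101),.078),
 ('Llip back tip out',T,tf(187,325),.098),('Llip back far',T,tf(155,318),.098),('Llip front tip',T,tf(168,453),.098),('Llip front',T,tf(130,443),.098),('Llip outer b',T,tf(107,328),.098),('Llip outer f',T,tf(95,430),.098),
 ('Rlip back',T,tf(500,370),.098),('Rlip back l',T,tf(458,366),.098),('Rlip front r',T,tf(485,502),.098),('Rlip front l',T,tf(450,500),.098),('R outer b',T,tf(541,392),.098),('R outer f',T,tf(535,498),.098),
 ('S cleatF front bottom',S,sf(93,278),.012),('S cleatF back bottom',S,sf(130,287),.012),('S cleatB front bot',S,sf(160,258),.012),('S cleatB back bot',S,sf(197,265),.012),
 ('S wall BR',S,sf(645,285),.078),('S wall BL',S,sf(432,33),.078)]:
  print(n,loc(cam,uv,z))
E
```

```text
board both [0.5905 0.1904] 7.14
[[0.5, 0.5], [-0.5, -0.7], [0.2, 1.0], [-0.2, -0.2], [-0.4, -0.4], [-0.2, -0.5], [0.0, 0.3], [1.3, 0.0]]
board top [0.5909 0.1905] 7.8
[[0.5, 0.6], [-0.5, -0.5], [0.1, 0.5], [-0.1, -0.6]]
board side [0.59   0.1902] 6.37
[[-0.3, -0.4], [-0.0, -0.5], [-0.4, 0.5], [0.8, 0.2]]
frame both [ 0.5283 -0.1571] -1.62
[[-0.1, 0.1], [0.7, 0.9], [0.5, -0.3], [-0.6, -1.1], [-0.1, 0.2], [0.8, -1.4]]
frame top [ 0.529 -0.156] -1.23
[[-0.3, 0.1], [0.6, 0.3], [-0.2, -0.5]]
frame side [ 0.5277 -0.1587] -1.96
[[-0.4, -0.8], [-0.4, 0.9], [1.0, -0.4]]
wall BL [0.086  0.0809]
wall BR [ 0.087  -0.0799]
Llip back tip out [-0.0307  0.0525]
Llip back far [-0.03    0.0646]
Llip front tip [-0.0799  0.0528]
Llip front [-0.0785  0.0671]
Llip outer b [-0.0367  0.0816]
Llip outer f [-0.0757  0.0804]
Rlip back [-0.0289 -0.0639]
Rlip back l [-0.03   -0.0484]
Rlip front r [-0.0792 -0.0638]
Rlip front l [-0.0805 -0.0511]
R outer b [-0.0348 -0.0797]
R outer f [-0.0747 -0.0816]
S cleatF front bottom [-0.0767  0.0606]
S cleatF back bottom [-0.0649  0.05  ]
S cleatB front bot [-0.0462  0.0601]
S cleatB back bot [-0.0338  0.0504]
S wall BR [ 0.0836 -0.08  ]
S wall BL [0.0859 0.0772]
```

```bash
cat > go.py <<'E'
import sys,numpy as np
from station import sense
x,y,z,yaw=map(float,sys.argv[1:5])   # yaw: wanted angle of tool y, mod 180
s=sense();R=np.array(s['ee_rot']);p=np.array(s['tcp_pos'])
d=R.T@(np.array([x,y,z])-p)/.025
a=np.degrees(np.arctan2(R[1,1],R[0,1]));e=(a-yaw+90)%180-90
print('t',s['time_s'],'tcp',p.round(4),'tooly',a.round(2),'zaxis',R[:,2].round(4),'w',round(s['gripper_width'],3))
print('units',d.round(2),'spin units',round(e/8,2),'F',np.round(s['wrist_force'],1),'M',np.round(s['moment'],2),'j',np.round(s['joints'],1))
E
python3 go.py .5905 .1904 .27 7.14
python3 - <<'E'
from h import *
d=pickle.load(open('c0.pkl','rb'));S,T=d['side'],d['top']
# clay backboard top in both (800x600 px): height by triangulation
def tri(ut,us):
    A=[];b=[]
    for c,(u,v) in((T,ut),(S,us)):
        e,r=ray(c,u*.64,v*.64);r/=np.linalg.norm(r);M=np.eye(3)-np.outer(r,r);A.append(M);b.append(M@e)
    return np.linalg.lstsq(np.vstack(A),np.hstack(b),rcond=None)[0].round(3)
print(tri((100,222),(295,95)),tri((352,100),(515,178)),tri((420,228),(465,258)))
E
```

```text
t 0.1 tcp [0.1856 0.5962 0.2216] tooly -107.3 zaxis [-5.0e-04 -1.9e-03 -1.0e+00] w 1.003
units [20.29 10.69 -1.91] spin units 8.2 F [-0.1  0.8  1.1] M [-0.04 -0.02 -0.02] j [ 87.5  22.1   0.4  -0.  -68.4 -14.8]
[0.509 0.446 0.135] [0.77  0.134 0.082] [ 0.59  -0.001  0.069]
```

Call:
servo_tool(deltas=[{"slide": [0, 0, -1]}, {"slide": [0.5, 0.2, -1]}, {"slide": [1, 0.53, 0]}, {"slide": [1, 0.53, 0]}, {"slide": [1, 0.53, 0]}, {"slide": [1, 0.53, 0]}, {"slide": [1, 0.53, 0]}, {"slide": [1, 0.53, 0]}, {"slide": [1, 0.53, 0]}, {"slide": [1, 0.53, 0]}], gripper=0)

```text
invalid input
```

```bash
python3 go.py .5905 .1904 .27 7.14
```

```text
t 0.1 tcp [0.1856 0.5962 0.2216] tooly -107.3 zaxis [-5.0e-04 -1.9e-03 -1.0e+00] w 1.003
units [20.29 10.69 -1.91] spin units 8.2 F [-0.1  0.8  1.1] M [-0.04 -0.02 -0.02] j [ 87.5  22.1   0.4  -0.  -68.4 -14.8]
```

Probably every row needs "spin".

Call:
servo_tool(deltas=[{"slide": [0, 0, -1], "spin": 0}, {"slide": [0.5, 0.2, -1], "spin": 0}, {"slide": [1, 0.53, 0], "spin": 0}, {"slide": [1, 0.53, 0], "spin": 0}, {"slide": [1, 0.53, 0], "spin": 0}, {"slide": [1, 0.53, 0], "spin": 0}, {"slide": [1, 0.53, 0], "spin": 0}, {"slide": [1, 0.53, 0], "spin": 0}, {"slide": [1, 0.53, 0], "spin": 0}, {"slide": [1, 0.53, 0], "spin": 0}], gripper=0)

```text
time_s: 1.1
tcp_pos: [0.3577, 0.421, 0.2678]
ee_rot: [[0.956, -0.292, -0.005], [-0.292, -0.956, -0.014], [-0.001, 0.014, -1.0]]
wrist_force: [-0.3, 0.0, 1.0]
gripper_width: 1.003
```

```bash
python3 go.py .5905 .1904 .27 7.14
```

```text
t 1.1 tcp [0.3577 0.421  0.2678] tooly -106.96 zaxis [-0.005  -0.0136 -0.9999] w 1.003
units [ 1.16e+01  6.11e+00 -1.00e-02] spin units 8.24 F [-0.3  0.   1. ] M [ 0.11 -0.05  0.03] j [ 66.5  13.7  -5.    0.1 -72.1   6.5]
```

Call:
servo_tool(deltas=[{"slide": [1, 0.53, 0], "spin": 0}, {"slide": [1, 0.53, 0], "spin": 0}, {"slide": [1, 0.53, 0], "spin": 0}, {"slide": [1, 0.53, 0], "spin": 0}, {"slide": [1, 0.53, 0], "spin": 0}, {"slide": [1, 0.53, 0], "spin": 0}, {"slide": [1, 0.53, 0], "spin": 0}, {"slide": [1, 0.53, 0], "spin": 0}, {"slide": [1, 0.53, 0], "spin": 0}, {"slide": [1, 0.53, 0], "spin": 0}])

```text
time_s: 2.1
tcp_pos: [0.563, 0.2102, 0.2645]
ee_rot: [[0.956, -0.292, -0.014], [-0.292, -0.956, -0.019], [-0.007, 0.022, -1.0]]
wrist_force: [-0.0, 0.4, 0.1]
gripper_width: 1.002
```

Call:
servo_tool(deltas=[{"slide": [0, 0, 0], "spin": 1}, {"slide": [0, 0, 0], "spin": 1}, {"slide": [0, 0, 0], "spin": 1}, {"slide": [0, 0, 0], "spin": 1}, {"slide": [0, 0, 0], "spin": 1}, {"slide": [0, 0, 0], "spin": 1}, {"slide": [0, 0, 0], "spin": 1}, {"slide": [0, 0, 0], "spin": 1}, {"slide": [0, 0, 0], "spin": 1}, {"slide": [0, 0, 0], "spin": 0}])

```text
time_s: 3.1
tcp_pos: [0.5628, 0.2048, 0.2568]
ee_rot: [[-0.041, -0.999, -0.027], [-0.999, 0.042, -0.025], [0.027, 0.026, -0.999]]
wrist_force: [-0.4, -0.3, 0.1]
gripper_width: 1.0
```

```bash
python3 go.py .5905 .1904 .27 7.14
```

```text
t 3.1 tcp [0.5628 0.2048 0.2568] tooly 177.61 zaxis [-0.0271 -0.0255 -0.9993] w 1.0
units [ 0.55 -1.12 -0.54] spin units -1.19 F [-0.4 -0.3  0.1] M [ 0.16 -0.03 -0.01] j [ 35.6  19.3   1.2   0.3 -74.  -38.1]
```

Tracking sag is accumulating about 0.07° of inward tilt per row, so I'll keep the row count low and re-measure as I go.

Call:
servo_tool(deltas=[{"slide": [0.1, -0.7, 0.5], "spin": -0.7}, {"slide": [0.3, -0.6, 1], "spin": -0.5}, {"slide": [0, 0, 1], "spin": 0}, {"slide": [0, 0, 1], "spin": 0}, {"slide": [0, 0, 0.8], "spin": 0}])

```text
time_s: 3.6
tcp_pos: [0.5958, 0.193, 0.1481]
ee_rot: [[0.151, -0.988, -0.021], [-0.988, -0.151, -0.022], [0.018, 0.024, -1.0]]
wrist_force: [-0.5, 0.3, 0.2]
gripper_width: 0.993
```

```bash
python3 go.py .5905 .1904 .081 7.14
```

```text
t 3.6 tcp [0.5958 0.193  0.1481] tooly -171.34 zaxis [-0.0205 -0.0218 -0.9996] w 0.993
units [0.02 0.16 2.69] spin units 0.19 F [-0.5  0.3  0.2] M [ 0.15 -0.08  0.05] j [ 32.9  26.2  -4.3   0.5 -61.2 -24.5]
```

Call:
servo_tool(deltas=[{"slide": [0, 0.15, 1], "spin": 0.2}, {"slide": [0, 0, 1], "spin": 0}, {"slide": [0, 0, 0.5], "spin": 0}])

```text
time_s: 3.9
tcp_pos: [0.5894, 0.1902, 0.0811]
ee_rot: [[0.132, -0.991, -0.024], [-0.991, -0.131, -0.024], [0.02, 0.027, -0.999]]
wrist_force: [0.3, 0.3, -0.8]
gripper_width: 0.995
```

```bash
python3 go.py .5905 .1904 .081 7.14
python3 - <<'E'
from station import optics
from h import *
crop(optics.capture('side'),190,60,120,110,5,'pics/s1.png')
E
```

```text
t 3.9 tcp [0.5894 0.1902 0.0811] tooly -172.47 zaxis [-0.024  -0.0235 -0.9994] w 0.995
units [-0.   -0.05  0.  ] spin units 0.05 F [ 0.3  0.3 -0.8] M [ 0.12 -0.08 -0.01] j [ 33.   29.6  -9.4   0.5 -52.9 -25.8]
```

View pics/s1.png

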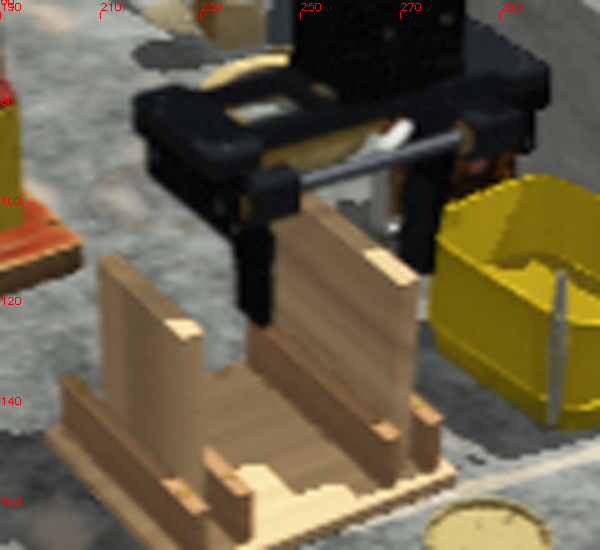

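The jaws straddle the wide board near mid-width (the near finger tip is at about pixel (242,124)), well clear of the narrow board. Closing now.

Call:
servo_tool(deltas=[{"slide": [0, 0, 0], "spin": 0}, {"slide": [0, 0, 0], "spin": 0}, {"slide": [0, 0, 0], "spin": 0}, {"slide": [0, 0, 0], "spin": 0}, {"slide": [0, 0, 0], "spin": 0}], gripper=255)

```text
time_s: 4.45
tcp_pos: [0.5912, 0.1911, 0.0835]
ee_rot: [[0.135, -0.991, -0.02], [-0.991, -0.134, -0.022], [0.019, 0.023, -1.0]]
wrist_force: [-0.5, -0.0, -0.5]
gripper_width: 0.63
```

```bash
python3 go.py .5905 .1904 .231 7.14
```

```text
t 4.45 tcp [0.5912 0.1911 0.0835] tooly -172.27 zaxis [-0.0203 -0.022  -0.9996] w 0.63
units [ 0.14  0.17 -5.9 ] spin units 0.07 F [-0.5 -0.  -0.5] M [ 0.09 -0.05 -0.01] j [ 33.   29.5  -9.1   0.5 -53.  -25.6]
```

Call:
servo_tool(deltas=[{"slide": [0, 0, 0], "spin": 0}, {"slide": [0, 0, 0], "spin": 0}, {"slide": [0, 0, 0], "spin": 0}, {"slide": [0, 0, 0], "spin": 0}, {"slide": [0, 0, 0], "spin": 0}, {"slide": [0, 0, 0], "spin": 0}, {"slide": [0, 0, 0], "spin": 0}])

```text
time_s: 5.15
tcp_pos: [0.5917, 0.1914, 0.0849]
ee_rot: [[0.135, -0.991, -0.018], [-0.991, -0.135, -0.021], [0.018, 0.021, -1.0]]
wrist_force: [0.3, -0.0, 1.0]
gripper_width: 0.134
```

```bash
python3 go.py .5905 .1904 .231 7.14
```

```text
t 5.15 tcp [0.5917 0.1914 0.0849] tooly -172.24 zaxis [-0.0182 -0.0209 -0.9996] w 0.134
units [ 0.14  0.18 -5.84] spin units 0.08 F [ 0.3 -0.   1. ] M [ 0.18 -0.04  0.01] j [ 33.   29.4  -9.1   0.5 -53.  -25.6]
```

Call:
servo_tool(deltas=[{"slide": [0, 0, 0], "spin": 0}, {"slide": [0, 0, 0], "spin": 0}, {"slide": [0, 0, -0.3], "spin": 0}, {"slide": [0, 0, -0.4], "spin": 0}, {"slide": [0, 0, -0.4], "spin": 0}])

```text
time_s: 5.65
tcp_pos: [0.5911, 0.1914, 0.112]
ee_rot: [[0.135, -0.991, -0.022], [-0.991, -0.134, -0.023], [0.02, 0.025, -0.999]]
wrist_force: [0.3, 0.6, -1.2]
gripper_width: 0.135
```

```bash
python3 go.py .5905 .1904 .25 7.14
python3 - <<'E'
from station import optics
from h import *
crop(optics.capture('side'),190,60,120,110,5,'pics/s2.png')
E
```

```text
t 5.65 tcp [0.5911 0.1914 0.112 ] tooly -172.28 zaxis [-0.0223 -0.0228 -0.9995] w 0.135
units [ 0.14  0.17 -5.52] spin units 0.07 F [ 0.3  0.6 -1.2] M [ 0.13 -0.12  0.05] j [ 33.   27.8  -7.3   0.5 -56.6 -25.6]
```

View pics/s2.png

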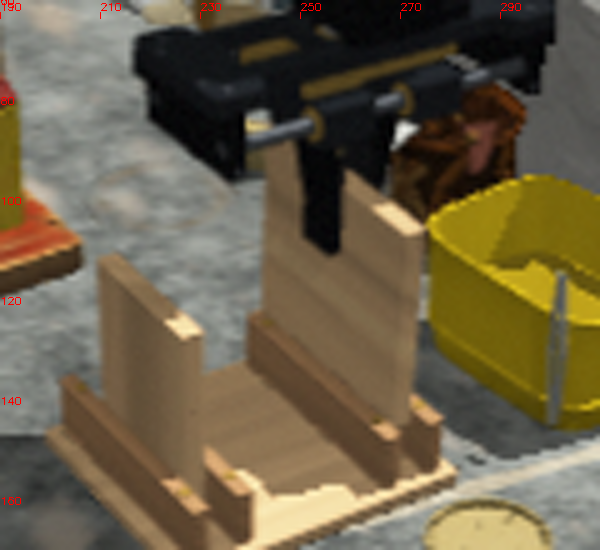

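The board is rising with the gripper. I'll keep lifting until it clears.

Call:
servo_tool(deltas=[{"slide": [0, 0, -1], "spin": 0}, {"slide": [0, 0, -1], "spin": 0}, {"slide": [0, 0, -1], "spin": 0}, {"slide": [0, 0, -1], "spin": 0}, {"slide": [0, 0, -1], "spin": 0}])

```text
time_s: 6.2
tcp_pos: [0.5925, 0.1937, 0.2425]
ee_rot: [[0.135, -0.991, -0.025], [-0.991, -0.134, -0.023], [0.02, 0.028, -0.999]]
wrist_force: [-0.3, 0.4, -0.9]
gripper_width: 0.132
```

```bash
python3 go.py .4733 -.1555 .23 -1.6
```

```text
t 6.2 tcp [0.5925 0.1937 0.2425] tooly -172.29 zaxis [-0.0248 -0.0233 -0.9994] w 0.132
units [13.19  6.58  0.94] spin units 1.16 F [-0.3  0.4 -0.9] M [ 0.15 -0.15  0.  ] j [ 33.1  22.1   3.3   0.4 -73.1 -25.5]
```

Call:
servo_tool(deltas=[{"slide": [0.5, 0.25, 0], "spin": 0}, {"slide": [0.9, 0.45, 0], "spin": 0.2}, {"slide": [0.9, 0.45, 0], "spin": 0.2}, {"slide": [0.9, 0.45, 0], "spin": 0.2}, {"slide": [0.9, 0.45, 0], "spin": 0.2}, {"slide": [0.9, 0.45, 0], "spin": 0.2}, {"slide": [0.9, 0.45, 0], "spin": 0.2}, {"slide": [0.9, 0.45, 0], "spin": 0}, {"slide": [0.9, 0.45, 0], "spin": 0}, {"slide": [0.9, 0.45, 0], "spin": 0}])

```text
time_s: 7.2
tcp_pos: [0.483, -0.0344, 0.2474]
ee_rot: [[-0.039, -0.999, -0.027], [-0.999, 0.039, -0.018], [0.019, 0.027, -0.999]]
wrist_force: [-0.3, -0.2, -1.9]
gripper_width: 0.132
```

```bash
python3 go.py .4733 -.1555 .23 -1.6
```

```text
t 7.2 tcp [ 0.483  -0.0344  0.2474] tooly 177.75 zaxis [-0.0274 -0.0183 -0.9995] w 0.132
units [4.84 0.18 0.8 ] spin units -0.08 F [-0.3 -0.2 -1.9] M [ 0.08 -0.15 -0.03] j [ 15.6   7.9 -15.5   0.6 -68.3 -18.1]
```

Call:
servo_tool(deltas=[{"slide": [0.9, 0, 0], "spin": -0.05}, {"slide": [0.9, 0, 0], "spin": 0}, {"slide": [0.9, 0, 0], "spin": 0}, {"slide": [0.9, 0, 0], "spin": 0}, {"slide": [0.7, 0, 0], "spin": 0}, {"slide": [0.1, 0, 0], "spin": 0}, {"slide": [0, 0, 0], "spin": 0}])

```text
time_s: 7.9
tcp_pos: [0.4679, -0.1527, 0.2453]
ee_rot: [[-0.038, -0.999, -0.036], [-0.999, 0.039, -0.015], [0.016, 0.036, -0.999]]
wrist_force: [0.4, -1.0, -1.6]
gripper_width: 0.133
```

```bash
python3 go.py .4733 -.1555 .23 -1.6
python3 - <<'E'
from station import optics
from h import *
d={n:optics.capture(n) for n in('side','top')}
pickle.dump(d,open('c1.pkl','wb'))
crop(d['side'],235,110,150,160,4,'pics/s3.png')
crop(d['top'],265,110,120,120,5,'pics/t3.png')
E
```

```text
t 7.9 tcp [ 0.4679 -0.1527  0.2453] tooly 177.77 zaxis [-0.0364 -0.015  -0.9992] w 0.133
units [ 0.09 -0.24  0.61] spin units -0.08 F [ 0.4 -1.  -1.6] M [ 0.19 -0.17 -0.  ] j [  1.4   9.  -14.7   0.9 -68.4  -3.9]
```

View pics/s3.png

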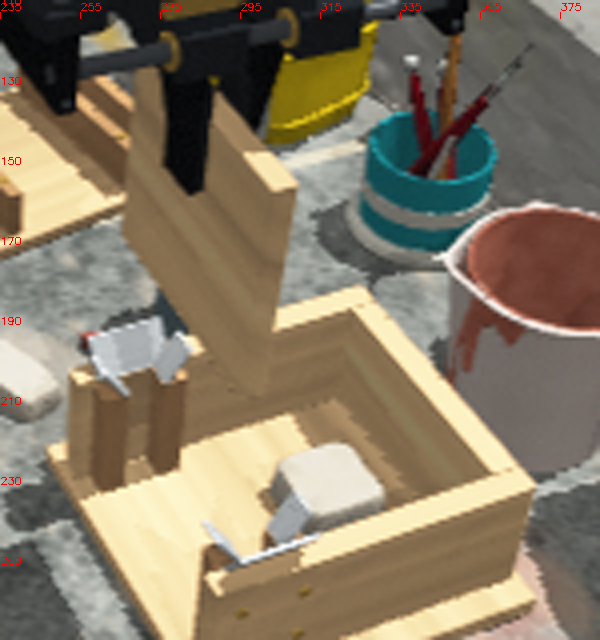

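View pics/t3.png

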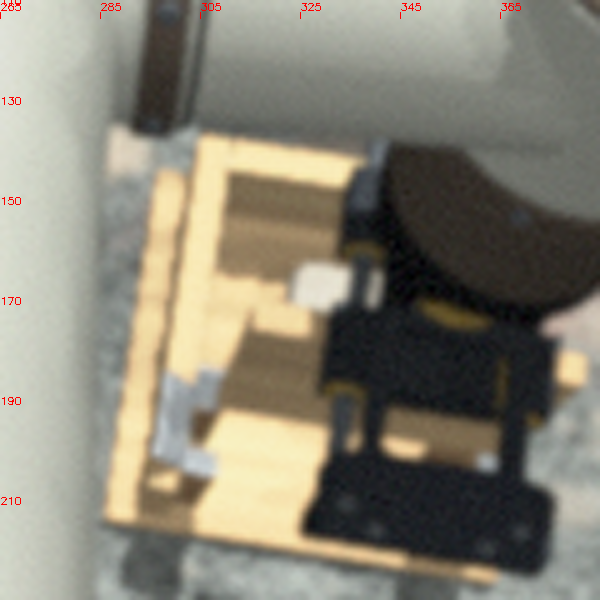

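```bash
cat >bd.py <<'E'
from h import *
from station import sense
from scipy.spatial.transform import Rotation as Ro
def orth(M): 
    u,_,v=np.linalg.svd(M);return u@v
Rg=orth(np.array([[.135,-.991,-.018],[-.991,-.135,-.021],[.018,.021,-1.]]));pg=np.array([.5917,.1914,.0849])
Rb=Ro.from_euler('z',7.14,degrees=True).as_matrix();pb=np.array([.5905,.1904,.010])
def board(aligned=False):
    s=sense();R=np.array(s['ee_rot']);p=np.array(s['tcp_pos'])
    if aligned:
        Rb2=np.stack([-Rg[:,1],-Rg[:,0],-Rg[:,2]],1); t=pb+np.array([0,0,.0936])-Rb2@[0,0,.0936]
    else: Rb2=Rb;t=pb
    return R@Rg.T@Rb2, p+R@Rg.T@(t-pg)
E
python3 - <<'E'
from bd import *
d=pickle.load(open('c1.pkl','rb'));S=d['side']
m=np.array([[-.006,-.06,.11],[.006,-.06,.11],[-.006,-.06,0],[-.006,.06,0],[.006,-.06,0]])
for a in(0,1):
    R,t=board(a);print(t.round(4),Ro.from_matrix(R).as_euler('ZYX',degrees=True).round(2));q=proj(S,t+m@R.T)
    print(((q-[235,110]+.5)*4).round(0).tolist())
E
```

```text
[ 0.4658 -0.1526  0.1706] [-2.76  0.84  0.09]
[[269.0, 192.0], [297.0, 186.0], [241.0, 403.0], [122.0, 235.0], [266.0, 396.0]]
[ 0.4637 -0.1543  0.1707] [-2.15  2.03 -0.94]
[[272.0, 189.0], [299.0, 183.0], [240.0, 405.0], [118.0, 240.0], [266.0, 398.0]]
```

```bash
python3 - <<'E'
from bd import *
d=pickle.load(open('c1.pkl','rb'))
crop(d['side'],260,140,60,75,8,'pics/s4.png')
E
```

```text
(no output)
```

View pics/s4.png

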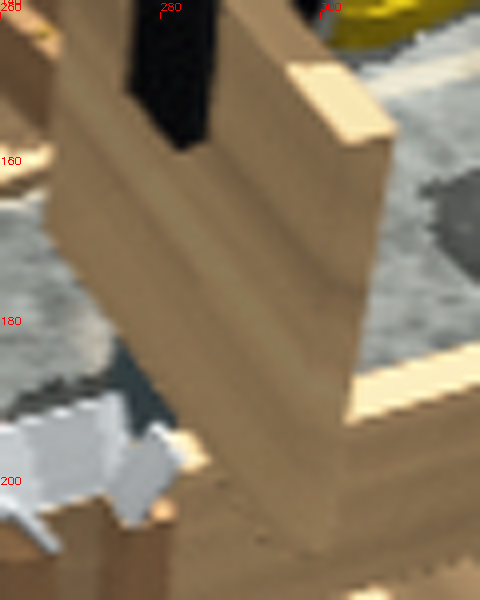

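```bash
python3 go.py .4754 -.1557 .18 -1.1
```

```text
t 8.0 tcp [ 0.4682 -0.152   0.2455] tooly 177.85 zaxis [-0.0361 -0.0151 -0.9992] w 0.135
units [ 0.09 -0.39  2.61] spin units -0.13 F [-0.6  0.7 -0.6] M [ 0.11 -0.11 -0.04] j [  1.5   9.  -14.7   0.9 -68.5  -4. ]
```

Call:
servo_tool(deltas=[{"slide": [0.1, -0.2, 0.4], "spin": -0.1}, {"slide": [0, -0.15, 0.8], "spin": 0}, {"slide": [0, 0, 0.8], "spin": 0}, {"slide": [0, 0, 0.4], "spin": 0}])

```text
time_s: 8.4
tcp_pos: [0.4771, -0.1537, 0.1833]
ee_rot: [[-0.016, -0.999, -0.031], [-1.0, 0.016, -0.015], [0.015, 0.031, -0.999]]
wrist_force: [-0.1, 0.0, -1.7]
gripper_width: 0.136
```

```bash
python3 go.py .4754 -.1557 .18 -1.1
python3 - <<'E'
from bd import *
from station import optics
R,t=board(0);print(t.round(4),Ro.from_matrix(R).as_euler('ZYX',degrees=True).round(2))
c=optics.capture('side');crop(c,245,125,100,130,6,'pics/s5.png')
m=np.array([[-.006,-.06,.11],[.006,-.06,.11],[-.006,-.06,0],[-.006,.06,0],[.006,-.06,0]])
print(((proj(c,t+m@R.T)-[245,125]+.5)*6).round(0).tolist())
E
```

```text
t 8.4 tcp [ 0.4771 -0.1537  0.1833] tooly 179.05 zaxis [-0.0309 -0.0148 -0.9994] w 0.136
units [0.08 0.06 0.14] spin units 0.02 F [-0.1  0.  -1.7] M [ 0.16 -0.04 -0.05] j [  1.3  12.7 -19.4   0.9 -59.7  -2.7]
[ 0.475  -0.1542  0.1085] [-1.56  0.57  0.16]
[[358.0, 379.0], [397.0, 368.0], [317.0, 662.0], [139.0, 410.0], [353.0, 650.0]]
```

View pics/s5.png

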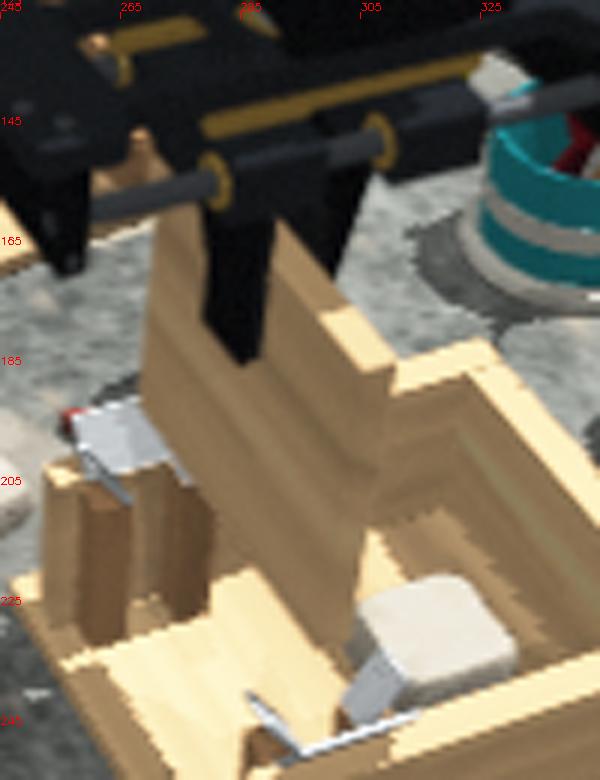

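Call:
servo_tool(deltas=[{"slide": [0, 0, 0.4], "spin": 0}, {"slide": [0, 0, 0.4], "spin": 0}, {"slide": [0, 0, 0.4], "spin": 0}, {"slide": [0, 0, 0.4], "spin": 0}, {"slide": [0, 0, 0.3], "spin": 0}])

```text
time_s: 8.95
tcp_pos: [0.4767, -0.1538, 0.1326]
ee_rot: [[-0.014, -0.999, -0.029], [-1.0, 0.014, -0.015], [0.016, 0.029, -0.999]]
wrist_force: [0.1, 0.8, -0.3]
gripper_width: 0.134
```

```bash
python3 go.py .4754 -.1557 .087 -1.1
python3 - <<'E'
from bd import *
from station import optics
R,t=board(0);print(t.round(4),Ro.from_matrix(R).as_euler('ZYX',degrees=True).round(2))
c=optics.capture('side');crop(c,245,155,100,125,6,'pics/s6.png')
E
```

```text
t 8.95 tcp [ 0.4767 -0.1538  0.1326] tooly 179.18 zaxis [-0.0293 -0.0152 -0.9995] w 0.134
units [ 0.05 -0.    1.82] spin units 0.04 F [ 0.1  0.8 -0.3] M [ 0.12 -0.06  0.02] j [  1.3  15.8 -23.5   1.  -52.4  -2.7]
[ 0.4747 -0.1544  0.0577] [-1.43  0.48  0.14]
```

View pics/s6.png

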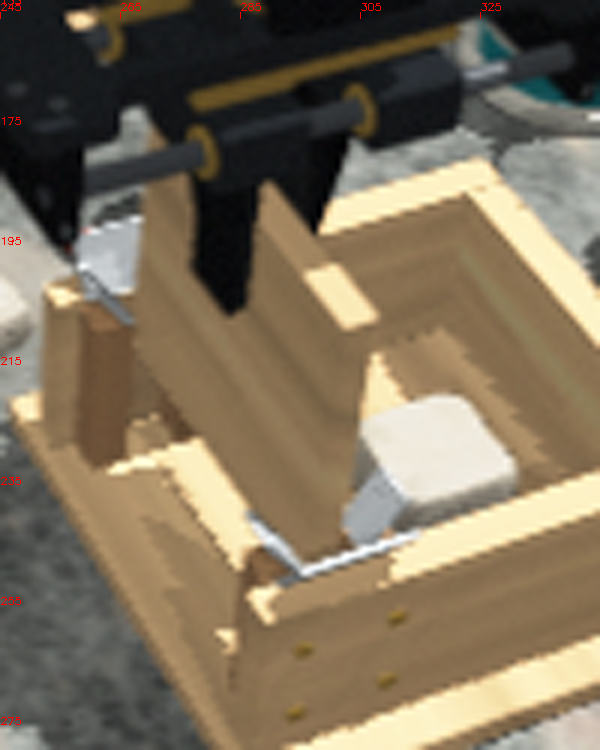

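The board is inside the grooves (passing between the lips at about (300,560)) with no contact force. I'll go on slowly to the floor.

Call:
servo_tool(deltas=[{"slide": [0, 0, 0.4], "spin": 0}, {"slide": [0, 0, 0.4], "spin": 0}, {"slide": [0, 0, 0.4], "spin": 0}, {"slide": [0, 0, 0.2], "spin": 0}, {"slide": [0, 0, 0.1], "spin": 0}])

```text
time_s: 9.5
tcp_pos: [0.475, -0.1546, 0.0909]
ee_rot: [[-0.014, -0.999, -0.031], [-1.0, 0.015, -0.015], [0.015, 0.031, -0.999]]
wrist_force: [-0.1, 0.3, -0.6]
gripper_width: 0.135
```

```bash
python3 go.py .4754 -.1557 .087 -1.1; python3 -c "
from bd import *
R,t=board(0);print(t.round(4),Ro.from_matrix(R).as_euler('ZYX',degrees=True).round(2))"
```

```text
t 9.5 tcp [ 0.475  -0.1546  0.0909] tooly 179.16 zaxis [-0.0309 -0.015  -0.9994] w 0.135
units [ 0.04 -0.02  0.16] spin units 0.03 F [-0.1  0.3 -0.6] M [ 0.12 -0.12  0.  ] j [  1.2  18.9 -26.5   1.1 -46.4  -2.8]
[ 0.4729 -0.1552  0.016 ] [-1.45  0.57  0.15]
```

Call:
servo_tool(deltas=[{"slide": [0, 0, 0.1], "spin": 0}, {"slide": [0, 0, 0.1], "spin": 0}, {"slide": [0, 0, 0.1], "spin": 0}])

```text
time_s: 9.8
tcp_pos: [0.4758, -0.1546, 0.0867]
ee_rot: [[-0.012, -0.999, -0.03], [-1.0, 0.013, -0.017], [0.017, 0.03, -0.999]]
wrist_force: [-6.6, 5.9, 20.8]
gripper_width: 0.135
```

```bash
python3 go.py .4754 -.1557 .087 -1.1; python3 -c "
from bd import *
R,t=board(0);print(t.round(4),Ro.from_matrix(R).as_euler('ZYX',degrees=True).round(2))"
```

```text
t 9.8 tcp [ 0.4758 -0.1546  0.0867] tooly 179.28 zaxis [-0.0303 -0.0166 -0.9994] w 0.135
units [ 0.04  0.02 -0.01] spin units 0.05 F [-6.6  5.9 20.8] M [ 1.69  2.24 -0.14] j [  1.2  19.3 -26.7   1.3 -45.8  -2.8]
[ 0.4738 -0.1553  0.0118] [-1.33  0.53  0.06]
```

There is 21 N of upward contact with the underside at about 12 mm, which matches the floor height. I'll relax the arm and look before letting go.

Call:
servo_tool(deltas=[{"slide": [0, 0, 0], "spin": 0}, {"slide": [0, 0, 0], "spin": 0}])

```text
time_s: 10.0
tcp_pos: [0.4766, -0.1544, 0.0881]
ee_rot: [[-0.012, -1.0, -0.028], [-1.0, 0.012, -0.017], [0.017, 0.027, -0.999]]
wrist_force: [-1.4, -0.5, -1.0]
gripper_width: 0.136
```

```bash
python3 go.py .4754 -.1557 .087 -1.1; python3 - <<'E'
from bd import *
from station import optics
R,t=board(0);print(t.round(4),Ro.from_matrix(R).as_euler('ZYX',degrees=True).round(2))
c=optics.capture('side');crop(c,240,175,105,120,6,'pics/s7.png')
m=np.array([[-.006,-.06,.11],[.006,-.06,.11]])
q=np.array([[.4733-.006,-.2155,.122],[.4733+.006,-.2155,.122]])
print(((proj(c,t+m@R.T)-[240,175]+.5)*6).round(0).tolist(),((proj(c,q)-[240,175]+.5)*6).round(0).tolist())
E
```

```text
t 10.0 tcp [ 0.4766 -0.1544  0.0881] tooly 179.31 zaxis [-0.0275 -0.0167 -0.9995] w 0.136
units [0.05 0.05 0.05] spin units 0.05 F [-1.4 -0.5 -1. ] M [ 0.06 -0.02 -0.07] j [  1.2  19.1 -26.7   1.3 -45.8  -2.8]
[ 0.4748 -0.1551  0.0132] [-1.3   0.37  0.06]
[[356.0, 328.0], [392.0, 316.0]] [[354.0, 333.0], [389.0, 320.0]]
```

View pics/s7.png

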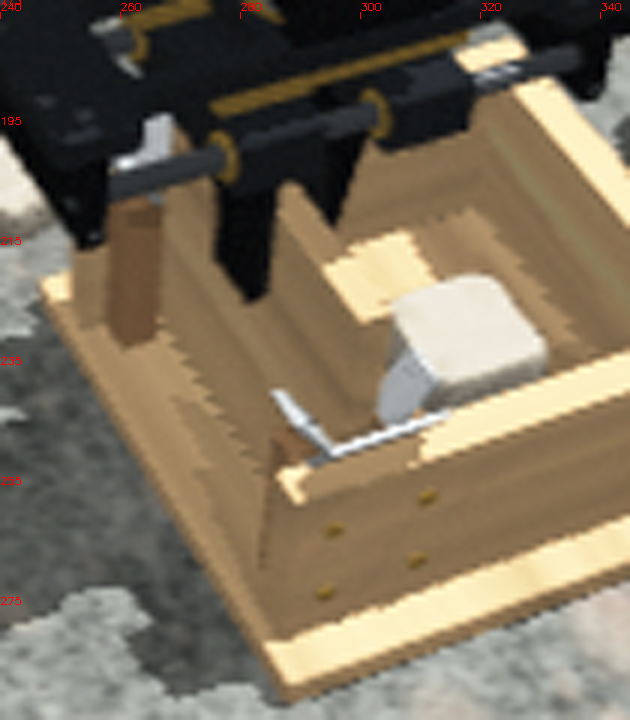

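Call:
servo_tool(deltas=[{"slide": [0, 0, 0.1], "spin": 0}])

```text
time_s: 10.15
tcp_pos: [0.4768, -0.1546, 0.0867]
ee_rot: [[-0.011, -1.0, -0.027], [-1.0, 0.012, -0.017], [0.018, 0.027, -0.999]]
wrist_force: [-6.3, 7.0, 21.0]
gripper_width: 0.138
```

Call:
servo_tool(deltas=[{"slide": [0, 0, 0.04], "spin": 0}, {"slide": [0, 0, 0], "spin": 0}, {"slide": [0, 0, 0], "spin": 0}, {"slide": [0, 0, 0], "spin": 0}, {"slide": [0, 0, 0], "spin": 0}, {"slide": [0, 0, 0], "spin": 0}, {"slide": [0, 0, 0], "spin": 0}], gripper=0)

```text
time_s: 10.85
tcp_pos: [0.4776, -0.1549, 0.0852]
ee_rot: [[-0.011, -1.0, -0.026], [-1.0, 0.011, -0.018], [0.018, 0.026, -0.999]]
wrist_force: [0.4, 1.2, -0.2]
gripper_width: 0.69
```

```bash
python3 go.py .4754 -.1557 .2 -1.1; python3 - <<'E'
from h import *
from station import optics
c=optics.capture('side');crop(c,240,175,105,120,6,'pics/s8.png')
E
```

```text
t 10.85 tcp [ 0.4776 -0.1549  0.0852] tooly 179.35 zaxis [-0.0262 -0.0177 -0.9995] w 0.69
units [ 0.11  0.21 -4.59] spin units 0.06 F [ 0.4  1.2 -0.2] M [ 0.09 -0.14  0.01] j [  1.2  19.4 -26.8   1.4 -45.3  -2.8]
```

View pics/s8.png

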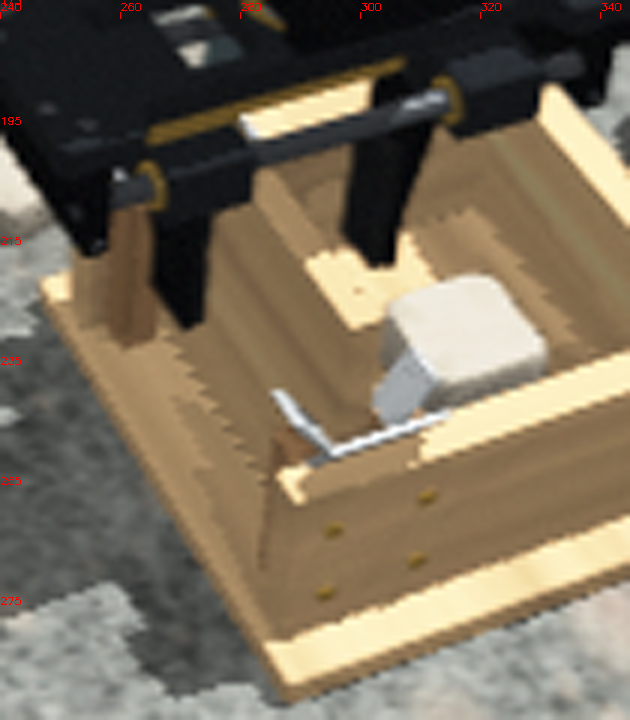

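The jaws are clear on both sides. The board's top corner, at about (350,330), is within 1 px of where an upright, fully seated board should be (354,333). Backing off straight up.

Call:
servo_tool(deltas=[{"slide": [0, 0, -0.3], "spin": 0}, {"slide": [0, 0.04, -0.6], "spin": 0}, {"slide": [0, 0.04, -1], "spin": 0}, {"slide": [0, 0.04, -1], "spin": 0}, {"slide": [0, 0, -1], "spin": 0}, {"slide": [0, 0, -1], "spin": 0}, {"slide": [0, 0, -1], "spin": 0}, {"slide": [0, 0, -1], "spin": 0}, {"slide": [-1, 0, 0], "spin": 0}, {"slide": [-1, 0, 0], "spin": 0}])

```text
time_s: 11.9
tcp_pos: [0.4792, -0.1027, 0.2693]
ee_rot: [[-0.015, -1.0, -0.023], [-1.0, 0.016, -0.018], [0.019, 0.022, -1.0]]
wrist_force: [0.2, -0.6, -1.0]
gripper_width: 1.001
```

Call:
servo_tool(deltas=[{"slide": [-1, 0, 0], "spin": 0}, {"slide": [-1, 0, 0], "spin": 0}, {"slide": [-1, 0, 0], "spin": 0}, {"slide": [-1, 0, 0], "spin": 0}, {"slide": [-1, 0, 0], "spin": 0}, {"slide": [-0.5, 0, 0], "spin": 0}, {"slide": [0, 0, 0], "spin": 0}, {"slide": [0, 0, 0], "spin": 0}])

```text
time_s: 12.7
tcp_pos: [0.4806, 0.0413, 0.2726]
ee_rot: [[-0.012, -1.0, -0.014], [-1.0, 0.013, -0.016], [0.017, 0.014, -1.0]]
wrist_force: [0.7, 0.3, -0.2]
gripper_width: 1.0
```

```bash
python3 go.py .4754 -.1557 .2 -1.1; python3 - <<'E'
from h import *
from station import optics
c=optics.capture('side');crop(c,190,85,180,205,3,'pics/s9.png')
m=np.array([[.4733+a,-.1555+b,.122] for a,b in((-.006,-.06),(.006,-.06),(-.006,.06),(.006,.06))])
print(((proj(c,m)-[190,85]+.5)*3).round(0).tolist())
t=optics.capture('top');crop(t,280,110,100,120,5,'pics/t9.png')
print(((proj(t,m)-[280,110]+.5)*5).round(0).tolist())
E
```

```text
t 12.7 tcp [0.4806 0.0413 0.2726] tooly 179.27 zaxis [-0.0145 -0.0164 -0.9998] w 1.0
units [7.83 0.07 3.04] spin units 0.05 F [ 0.7  0.3 -0.2] M [ 0.06 -0.04 -0.04] j [ 24.6   6.4 -13.6   0.5 -71.1 -25.5]
[[327.0, 436.0], [345.0, 430.0], [232.0, 312.0], [249.0, 307.0]]
[[414.0, 462.0], [417.0, 435.0], [136.0, 426.0], [139.0, 399.0]]
```

View pics/s9.png

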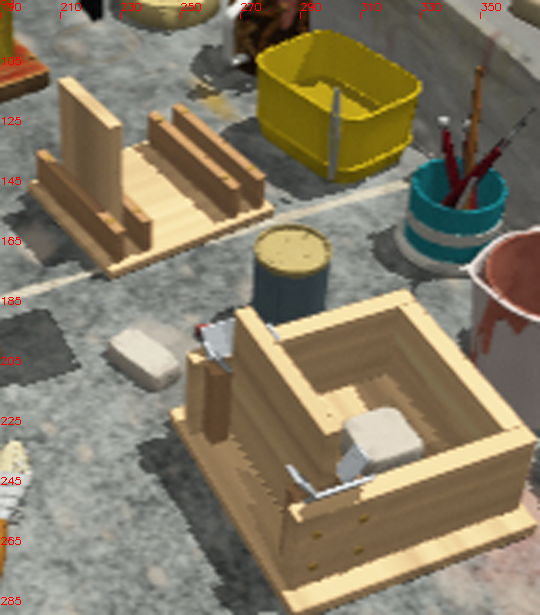

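View pics/t9.png

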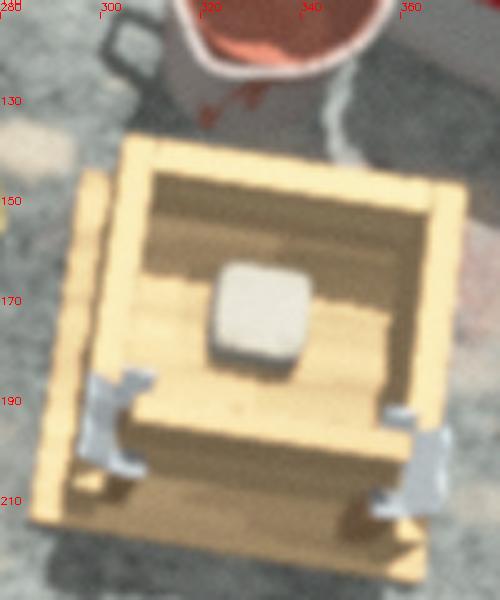

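```bash
python3 -c "
from station import r
print(r.finish_job())"
```

```text
the job is handed in; nothing more can be done
None
```

The wide board is standing fully home in the frame's grooves, released, and the job is handed in. It took about 12.7 s on the robot's clock. I took it from the far rack slot, carried it over and lowered it under control until the wrist showed floor contact. I then opened the gripper, backed straight up and moved aside.

**Last checks**
- **Seating:** when the board touched down, its underside worked out at 11.8 mm above the bench, against the 12 mm floor. After release its top corners match an upright, seated board to about 1–2 px in both camera views.
- **Contact force:** the wrist force peaked at about 21 N upward as the board touched the floor, well under the 120 N limit. It then fell back to nearly zero.
- **Surroundings:** the narrow board is still standing in its slot, the gripper touches nothing, and nothing else appears to have moved in the views I took. The turquoise board was not touched.

**What didn't go exactly to plan**
- **Tool tilt:** the tool gradually tilted by up to about 2°. The groove clearance took this up, and the board settled upright on release.
- **Rebound:** after first contact the arm sprang up about 1.4 mm, so I pressed the board down again before letting go.
- **Refused call:** the first move call was refused because its rows had no "spin" value. Nothing moved.

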